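# Set the index stop and hold a rod-clamp bracket in the corner of a drilling jig

## Robot

A 6-joint arm with a two-finger parallel gripper is mounted at the origin on a cart in front of the work surface, level with it; the furniture and walls round the work are solid. World frame = base frame: x ahead of the robot, y to its left, z up, the work surface at z = 0. Lengths are in mm, angles in rad, forces in N, time in s.
With the tool pointing down it reaches from about 275 to 825 mm from the base axis. Payload 4.9 kg.
Tool frame: the origin (TCP) lies on the centre line of the jaws, within the pads' length; the fingertips stand 19 mm ahead of it and the grasp point (between the pads) is the TCP; z points along the fingers, y is the line along which they close (so a half turn about z gives the same grasp; the last joint's range is limited). The gripper opens to 85 mm and grips with 20 to 120 N. Pads are 22 mm wide; open, the fingers measure 114 mm over their backs; the gripper's body (76 mm by 85 mm) begins 54 mm behind the grasp point. The pads swing forward as they close: fully open they stand 13 mm farther back than shut.
Start: joints at [1.042, 0.326, -0.193, 1.052, 0, 1.437], TCP at [211.539, 507.71, 250.281] pointing down, gripper open.
Joint ranges: [-2.65, 2.65], [-0.97, 1.79], [-1.3, 1.35], [-1.93, 2.1], [-1.47, 1.37], [-3.14, 3.14]. Speed limits (rad/s): [2.57, 2.57, 3.14, 3.14, 3.14, 3.14].

## Interface

Orientations are given as [roll, pitch, yaw] about the fixed x, y, z axes, in that order (R = Rz(yaw) Ry(pitch) Rx(roll)).
In Python, from rig import arm gives the robot as it stands.
- The arm moves only by the tool play_rows, never from a script. Its argument "rows" is a list of rows, each a list of 3 entries, a list of its own where there are three numbers: the shift along the tool's x, y, z in mm, then the turn, a rotation vector about the tool's x, y, z in degrees, then the opening, from 0 (shut) to 1 (fully open). In form: [[[tx, ty, tz], [wx, wy, wz], gripper], ...]. A call has exactly 5 rows; each row shifts and turns the commanded pose from where the row before left it, along the tool's axes as they then stand; what a row does not reach is not made up. A row lasts 1/12 s, in which the tool goes at most 41.7 mm and 7.16 degrees, less where a joint would pass 70% of its speed; a pose out of reach is approached as far as the arm can. A call with a gripper value outside its range is refused whole. The fingers move at their own pace and stop on an object; "grip_force" is the grip in N (left out, the last holds). Time passes only in rows, so rows that do not move let the fingers close, or fill a call up. It gives the time, the measured TCP pose, the force, the opening and the grip force at its end, in the units of the state.
- arm.observe(): the state, without advancing time (a new reading comes with each control period).
- arm.snapshot(name): name is "scene" or "top"; returns (picture, depth): 480x640x3 uint8, red, green, blue; 480x640 float32, mm along the optical axis (not along the pixel's ray), 0 where there is no reading.
- arm.camera_params(name): a dict with "camera_matrix" (3x3 intrinsics, pixels), "eye" and "attitude" of the camera in the world. Camera axes: x right, y up, looking along -z (the intrinsics and any distortion apply to the point x, -y, -z); pixel columns grow to the right and rows downward; lengths in mm; the calibration is good to about 2 mm. A picture is of the moment at which its call begins. camera_params takes no time and is no camera call.
- arm.hand_in(): hands the job in; it is judged then, once.
Trained networks look in the newest picture that a camera, given by its name, has taken for a name from the list of things; names that differ only in an ending like _2 or _b are one class to them, and where a whole thing is asked for, a point or a joint stands for the part that bears it (a point fixed in the world has none). Each returns a list of dicts, best first, with "score" (0 to 1); they miss things now and then, are a little off and sometimes report something else, mostly with a low value. They report only what shows in the picture. A call takes as long as a camera call. They do not tell look-alikes from the thing itself.
- arm.spot_in(camera, name): "location" ([column, row] in pixels, amid what is visible of it).
The state is a dict: "time_s": time; "q": joint angles; "joint_velocities": joint speeds; "joint_efforts": joint torques, N m; "tool_pos": TCP position; "tool_rot": TCP orientation; "wrist_force": force on the tool from outside, world axes, zero at the start; "torque": the same for the moment, N m; "finger_gap": finger opening in mm; "grasp_force": force on a finger pad.
Only numpy, scipy, OpenCV 4.12 (cv2) and the standard library are available. Lean on these libraries where they do the work, as an engineer would, in place of code of your own. Each camera call takes 0.05 s, during which the arm holds its last target. There are 200 camera calls.

## Task

Set up the drilling jig on the cart: slide its index stop along the fence, by the orange tab, until its spring detent clicks and holds it there. Then pick up the aluminium rod-clamp bracket, lay it flat on the jig plate and press it into the corner so that its long edge bears against the fence and its short edge against the arm of the stop, both at once, and finish still gripping it and pressing it firmly home in that corner, so that I can clamp it for drilling. The stop must stay in its detent, and the cup, the tape roll and the felt pen are to be left alone.

Things in the scene. Friction and masses are not known exactly. Their poses are not given: they have to be found in the camera images.
- jig: Drilling jig, fixed. Bare aluminium base plate 160 x 220 x 12 mm (x, y, z); origin at the centre of its underside, on the worktop. Its +x side points away from the robot (turned by up to 0.2 rad), z up. The fence stands along its far (+x) edge; the plate top, 12 mm above the origin, is clear and flat in front of it.
- fence: Steel bar 24 x 220 x 22 mm on the plate along its far edge (origin and axes of the jig). Its working face is the vertical plane x = +47 mm of the jig, facing the robot; its top is 34 mm above the worktop. Rule lines on top; the detent's small bevelled spring catch (16 x 8 mm) stands 3 mm out of the top at jig y = +52 mm.
- index_stop (a joint): Slide of the stop along the fence, m. 0 = outer (left) end; grows along the jig's -y. Starts free, 0.002 to 0.025. It drags with 1.5 N; from about 0.037 a ramp under it rides up on the spring catch (up to about 14 N of push); just past 0.055 the catch snaps up behind it: that is the detent, and the stop cannot go back. Hard end at 0.0572. Seated it reads 0.0545 to 0.0572.
- stop_tab (a point): Centre of the orange grip tab on top of the index stop: 26 x 12 x 30 mm (x, y, z; axes as the jig's), so it is pinched along y, 12 mm wide; its centre is 62.5 mm above the worktop, its foot 47.5 mm, its top 77.5 mm. It rides with the stop, above the fence.
- stop_arm: Steel arm of the index stop, 62 x 14 x 21 mm, reaching from the fence towards the robot 1 mm above the plate; rides with the stop. Axes as the jig's. Origin: on its working face, in the plane of the fence's working face, at plate top. Its working face is its plane y = 0, facing jig -y (right); it covers x = -63 to -1 mm.
- corner (a point): The corner to press into: same point and axes as stop_arm. The fence's working face is the plane x = 0, the stop's working face the plane y = 0, the plate top z = 0. A bracket fully home has its origin at x = -30 mm, y = -42 mm, z = 0 here.
- bracket: Loose rod-clamp bracket of pale oiled aluminium, 0.2 to 0.34 kg. Foot flange 60 x 84 x 10 mm (x, y, z), upright lug 20 x 36 x 40 mm in its middle (10 to 50 mm high, bored along y), to be gripped across x (20 mm). Origin: centre of the underside. Same when turned half round. Starts flat on the worktop right of the jig, its y within 0.6 rad of world y.
- cup: Specimen cup with yellow lid, 64 mm wide and 64 mm high; loose; leave alone. Origin: centre of the underside.
- tape: Roll of white tape lying flat, 72 x 70 x 24 mm; loose; leave alone. Origin: centre of the underside.
- felt_pen: White felt pen with black cap, 131 mm long, 16 mm thick, lying; loose; leave alone. Origin: centre of the underside.
Not all that is in view belongs to the job. There is more than one size of the bracket; the job needs the larger.

How it is judged (in metres and radians):
On the way, in this order (a step that is already met when the one before it is completed fails the run):
1. the index stop has been slid into its detent and is held there (value of joint index_stop above 0.0545 m and velocity of joint index_stop below 0.01 m/s), for 0.2 s.
2. the bracket is gripped and carried clear of the worktop (height (world z) of bracket above 0.014 m and contact force between the fingers and bracket above 2 N and value of joint index_stop above 0.0535 m), for 0.1 s.
At the end, for the whole second after the job is handed in: Stop in its detent (joint over 0.0535). Bracket flat on the plate (2 mm, 0.03 rad), square to the fence (0.03 rad), within 2 mm of fence and of stop arm and pressed on each with over 2 N at once, still gripped (over 10 N) and at rest (value of joint index_stop above 0.0535 m and contact force between bracket and fence above 2 N and contact force between bracket and stop_arm above 2 N and contact force between the fingers and bracket above 10 N and angle between the x axis of bracket and the x axis of jig, either way round below 0.03 rad and angle between bracket's own z axis and vertical below 0.03 rad and x of bracket in the frame of corner above -0.032 m and y of bracket in the frame of corner between -0.044 and -0.039 m and z of bracket in the frame of corner below 0.002 m and linear speed of bracket below 0.01 m/s); the arm keeps its last pose, push and grip.
It fails at once if the specimen cup is moved by more than 20 mm (distance of cup from where it was at the start of the episode above 0.02 m).
It fails at once if the tape roll is moved by more than 20 mm (distance of tape from where it was at the start of the episode above 0.02 m).
It fails at once if the felt pen is moved by more than 20 mm (distance of felt_pen from where it was at the start of the episode above 0.02 m).
It also fails if it takes over 67 s, if anything falls off the work surface, if the arm or the gripper's body presses on something with over 40 N, if the wrist force passes 120 N, or if a joint passes its speed limit or range.

## Working session

There is one attempt and no reset: what is moved stays moved. The work goes in short steps, Python scripts to look and compute and a tool call to move; the robot and the scene stay as the last step left them, time stands still between calls to the robot, and variables do not carry over. Pictures are saved under pics/ and viewed, at most 10 in all, crops included, and the job is handed in when it is done.

Besides the shell and the picture viewer there is one more tool, called in YAML: its name, and indented under it one key for each argument. play_rows: Moves the arm, as the interface text tells. Its arguments: {"type":"object","properties":{"rows":{"type":"array","items":{"type":"array"}},"grip_force":{"type":"number"}},"required":["rows"]}

```bash
ls; mkdir -p pics
python3 - <<'E'
from rig import arm
import cv2,numpy as np
s=arm.observe();print(s)
for n in("scene","top"):
    p,d=arm.snapshot(n);cv2.imwrite(f"pics/{n}0.png",p[:,:,::-1]);np.save(f"{n}0.npy",d)
    print(n,arm.camera_params(n),(d>0).mean())
    for k in("bracket","stop_tab","jig","stop_arm","fence"):
        print(k,[(np.round(r["location"]),round(r["score"],2)) for r in arm.spot_in(n,k)])
E
```

```text
pics
{'time_s': 0.0, 'q': array([ 1.04180380e+00,  3.26955368e-01, -1.93607380e-01,  1.05200633e+00,
       -1.77575863e-05,  1.43660754e+00]), 'joint_velocities': array([ 0.00091642, -0.00064924, -0.00067222, -0.00038673, -0.00026951,
        0.00036859]), 'joint_efforts': array([-1.94721720e-04, -4.43402052e+01,  2.62438488e+01,  1.56618375e-02,
       -1.94227782e-04, -1.85833164e-05]), 'tool_pos': array([211.24538031, 507.20189277, 249.48664337]), 'tool_rot': array([-3.13983346e+00, -2.19571923e-04,  2.74678873e+00]), 'wrist_force': array([ 0.46607397,  0.48070433, -0.22614716]), 'torque': array([-0.01263675,  0.04805041, -0.04791788]), 'grasp_force': 0.0, 'finger_gap': 85.39040168363968}
scene {'camera_matrix': array([[484.59727024,   0.        , 320.44938974],
       [  0.        , 484.59727024, 242.81786855],
       [  0.        ,   0.        ,   1.        ]]), 'eye': array([ -16.9686684 , -554.74272347,  701.13027165]), 'attitude': array([ 0.8676357 ,  0.01344408, -0.9005631 ])} 0.9958268229166667
bracket [(array([404., 344.]), 0.66), (array([387., 290.]), 0.58)]
stop_tab [(array([262., 236.]), 0.91), (array([283., 273.]), 0.6)]
jig [(array([282., 273.]), 0.92)]
stop_arm [(array([254., 251.]), 0.6)]
fence [(array([306., 258.]), 0.78), (array([353., 364.]), 0.43)]
top {'camera_matrix': array([[606.44759617,   0.        , 312.24757265],
       [  0.        , 606.44759617, 240.57723693],
       [  0.        ,   0.        ,   1.        ]]), 'eye': array([ 368.52044229,  -94.51585926, 1113.47541031]), 'attitude': array([ 0.17883528, -0.02006018, -1.59946895])} 0.996103515625
bracket [(array([371., 230.]), 0.72), (array([427., 277.]), 0.67)]
stop_tab [(array([217., 258.]), 0.67)]
jig [(array([270., 286.]), 0.68)]
stop_arm [(array([223., 276.]), 0.34)]
fence [(array([274., 246.]), 0.84)]
```

View pics/top0.png

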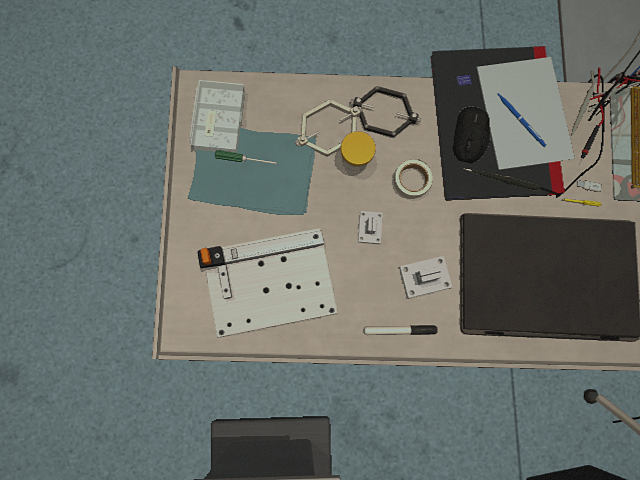

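View pics/scene0.png

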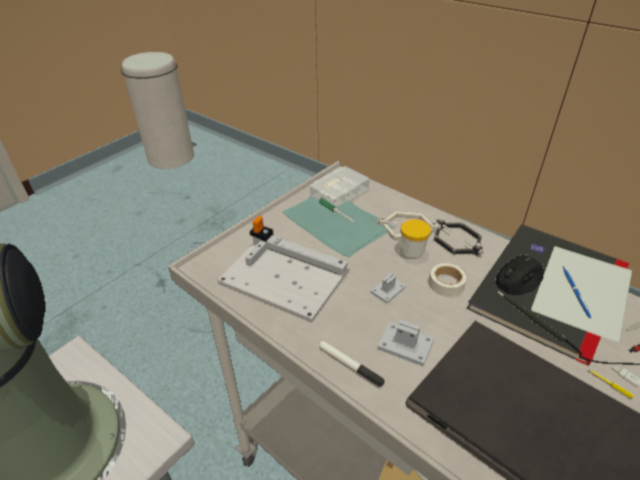

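The top view shows the tab at (207,256), with the jig plate centred near (270,286). Two things could be taken for the bracket: a small one at (371,228) and a larger one at (427,277), seen in the scene view at (388,288) and (405,342). I choose the larger at (427,277). The laptop lies just to its right, the pen below at (400,330), and the tape at (413,178) and cup at (358,148) above.

```bash
cat > h.py <<'E'
import numpy as np,cv2
from scipy.spatial.transform import Rotation as R
from rig import arm
def cam(n):
    c=arm.camera_params(n);return c["camera_matrix"],np.array(c["eye"]),R.from_euler("xyz",c["attitude"]).as_matrix()
def cloud(n,d):
    K,e,A=cam(n);v,u=np.mgrid[0:480,0:640]
    P=np.stack([(u-K[0,2])/K[0,0]*d,-(v-K[1,2])/K[1,1]*d,-d],-1)
    return P@A.T+e
def proj(n,P):
    K,e,A=cam(n);q=(np.atleast_2d(P)-e)@A
    return np.stack([K[0,2]+K[0,0]*q[:,0]/-q[:,2],K[1,2]-K[1,1]*q[:,1]/-q[:,2]],-1)
def rect(C,m):
    k=cv2.connectedComponentsWithStats(m.astype(np.uint8))
    out=[]
    for i in range(1,k[0]):
        if k[2][i,4]<12: continue
        p=C[k[1]==i];r=cv2.minAreaRect(p[:,:2].astype(np.float32))
        out.append((np.round(r[0],1),np.round(r[1],1),round(r[2],1),len(p),np.round(np.median(p[:,2]),1)))
    return out
E
python3 - <<'E'
from h import *
for n,boxes in(("top",dict(jig=(185,225,345,340),br=(395,250,456,305),small=(352,205,388,248))),("scene",dict(jig=(215,205,352,320),br=(375,315,437,367),small=(368,270,408,304)))):
    C=cloud(n,np.load(n+"0.npy"))
    for b,(x0,y0,x1,y1) in boxes.items():
        c=C[y0:y1,x0:x1];z=c[...,2]
        print(n,b,"floor z",np.round(np.percentile(z,[2,10,50,90,99]),1))
        for lo,hi in((6,18),(28,42),(42,55),(60,90)):
            print("  ",lo,hi,rect(c,(z>lo)&(z<hi)))
p=cv2.imread("pics/top0.png")
a=cv2.resize(p[200:350,185:345],None,fx=2.5,fy=2.5,interpolation=3);b=cv2.resize(p[200:350,345:465],None,fx=2.5,fy=2.5,interpolation=3)
cv2.imwrite("pics/crop.png",np.hstack([a,b]))
E
```

```text
top jig floor z [-2.9 -0.9 10.7 32.7 69.1]
   6 18 [(array([572.8, -46.8]), array([  6.4, 183.6]), 9.9, 267, np.float64(12.2)), (array([477.7, -44.4]), array([128.1, 220.3]), 9.7, 8009, np.float64(12.7))]
   28 42 [(array([546.8, -36.4]), array([ 80.6, 210.4]), 28.8, 1632, np.float64(34.4))]
   42 55 [(array([537.1,  59.5]), array([33.7, 44.1]), 7.6, 334, np.float64(48.6))]
   60 90 [(array([534.7,  65.3]), array([25.7, 12.3]), 9.4, 123, np.float64(76.8))]
top br floor z [-3.1 -1.3  3.2 15.  53.2]
   6 18 [(array([ 496.7, -328.7]), array([62.5, 85.3]), 11.9, 1132, np.float64(10.8))]
   28 42 [(array([ 491.4, -312.6]), array([19.2,  3.1]), 12.4, 22, np.float64(31.3))]
   42 55 [(array([ 495.3, -328.9]), array([20.6, 37.4]), 11.7, 244, np.float64(50.3))]
   60 90 []
top small floor z [-3.3 -1.5  3.1 11.8 37.5]
   6 18 [(array([ 591.1, -231.5]), array([43.1, 59.5]), 84.4, 430, np.float64(8.0))]
   28 42 [(array([ 591.1, -231. ]), array([14.5, 26.5]), 82.8, 119, np.float64(35.0))]
   42 55 []
   60 90 []
scene jig floor z [-880.7   -0.9    8.3   24.7   65.2]
   6 18 [(array([571.3, 153.1
[... 399 characters left out ...]
 59.9]), array([34.6, 45.5]), 8.5, 191, np.float64(48.3))]
   60 90 [(array([535.4,  63.8]), array([27.3, 12.6]), 6.2, 104, np.float64(73.1))]
scene br floor z [-1.6 -0.5  2.8 36.7 52.3]
   6 18 [(array([ 496.5, -328.6]), array([63.1, 84.5]), 11.9, 1008, np.float64(10.4))]
   28 42 [(array([ 490.1, -333. ]), array([16.9, 39.2]), 34.6, 116, np.float64(34.7))]
   42 55 [(array([ 496.6, -328.2]), array([23.9, 37.5]), 9.2, 264, np.float64(50.2))]
   60 90 []
scene small floor z [-1.8 -0.6  1.8 21.  36.3]
   6 18 [(array([ 592.3, -231. ]), array([43.5, 61.6]), 84.3, 307, np.float64(7.9))]
   28 42 [(array([ 592.9, -231.4]), array([16.3, 27.2]), 86.3, 99, np.float64(34.8))]
   42 55 []
   60 90 []
```

View pics/crop.png

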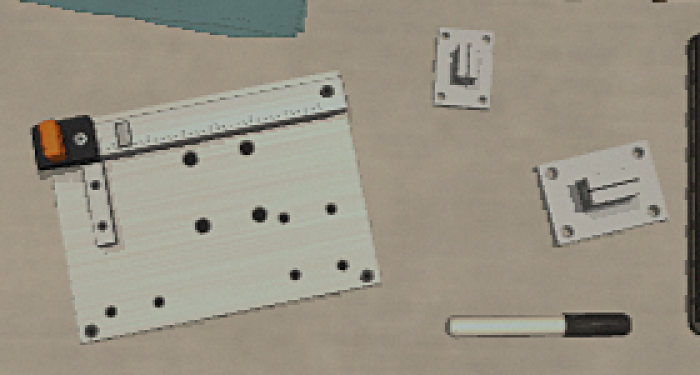

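The crop confirms the choice. The right-hand bracket at (427,277) measures 62 x 85 mm with its lug top at 50 mm, and the other is only 43 x 60 mm. The tab top is at (535, 64.6, 77), and the jig yaw is about 9.8°.

```bash
cat >> h.py <<'E'
def plan(target,yawdeg,n,start=None):
    "prints n equal-step rows in tool axes from the present (or given) pose"
    s=arm.observe()
    p,A=(s["tool_pos"],R.from_euler("xyz",s["tool_rot"])) if start is None else (np.array(start[0]),R.from_euler("xyz",[np.pi,0,np.radians(start[1])]))
    B=R.from_euler("xyz",[np.pi,0,np.radians(yawdeg)]);w=(A.inv()*B).as_rotvec()/n
    st=(np.array(target)-p)/n
    for i in range(n):
        print(np.round(A.inv().apply(st),1).tolist(),np.round(np.degrees(w),2).tolist());A=A*R.from_rotvec(w)
E
python3 - <<'E'
from h import *
plan([300,420,230],189.8,5)
print();plan([535,64.6,130],189.8,10,([300,420,230],189.8))
E
```

```text
[-23.1, -9.4, 4.1] [-0.0, 0.0, -6.48]
[-21.9, -11.9, 4.1] [-0.0, 0.0, -6.48]
[-20.4, -14.3, 4.1] [-0.0, 0.0, -6.48]
[-18.6, -16.5, 4.1] [-0.0, 0.0, -6.48]
[-16.6, -18.5, 4.1] [-0.0, 0.0, -6.48]

[-17.1, -39.0, 10.0] [0.0, 0.0, 0.0]
[-17.1, -39.0, 10.0] [0.0, 0.0, 0.0]
[-17.1, -39.0, 10.0] [0.0, 0.0, 0.0]
[-17.1, -39.0, 10.0] [0.0, 0.0, 0.0]
[-17.1, -39.0, 10.0] [0.0, 0.0, 0.0]
[-17.1, -39.0, 10.0] [0.0, 0.0, 0.0]
[-17.1, -39.0, 10.0] [0.0, 0.0, 0.0]
[-17.1, -39.0, 10.0] [0.0, 0.0, 0.0]
[-17.1, -39.0, 10.0] [0.0, 0.0, 0.0]
[-17.1, -39.0, 10.0] [0.0, 0.0, 0.0]
```

play_rows:
  rows:
    - [[-23.1,-9.4,4.1],[0,0,-6.48],0.6]
    - [[-21.9,-11.9,4.1],[0,0,-6.48],0.6]
    - [[-20.4,-14.3,4.1],[0,0,-6.48],0.6]
    - [[-18.6,-16.5,4.1],[0,0,-6.48],0.6]
    - [[-16.6,-18.5,4.1],[0,0,-6.48],0.6]

```text
time_s: 1.02
tool_pos: [300.6, 419.3, 229.7]
tool_rot: [3.141, 0.0, -2.965]
wrist_force: [-0.6, -0.7, 0.5]
finger_gap: 51.2
grasp_force: 0.0
```

play_rows:
  rows:
    - [[-11.4,-26,6.7],[0,0,0],0.6]
    - [[-11.4,-26,6.7],[0,0,0],0.6]
    - [[-11.4,-26,6.7],[0,0,0],0.6]
    - [[-11.4,-26,6.7],[0,0,0],0.6]
    - [[-11.4,-26,6.7],[0,0,0],0.6]

```text
time_s: 1.43
tool_pos: [378.9, 300.5, 196.2]
tool_rot: [3.141, 0.001, -2.971]
wrist_force: [0.5, -0.2, -0.1]
finger_gap: 51.2
grasp_force: 0.0
```

play_rows:
  rows:
    - [[-11.4,-26,6.7],[0,0,0],0.6]
    - [[-11.4,-26,6.7],[0,0,0],0.6]
    - [[-11.4,-26,6.7],[0,0,0],0.6]
    - [[-11.4,-26,6.7],[0,0,0],0.6]
    - [[-11.4,-26,6.7],[0,0,0],0.6]

```text
time_s: 1.85
tool_pos: [457.2, 182.0, 162.7]
tool_rot: [3.141, 0.001, -2.971]
wrist_force: [-0.2, 1.3, -0.9]
finger_gap: 51.1
grasp_force: 0.0
```

play_rows:
  rows:
    - [[-11.4,-26,6.7],[0,0,0],0.6]
    - [[-11.4,-26,6.7],[0,0,0],0.6]
    - [[-11.4,-26,6.7],[0,0,0],0.6]
    - [[-11.4,-26,6.7],[0,0,0],0.6]
    - [[-11.4,-26,6.7],[0,0,0],0.6]

```text
time_s: 2.27
tool_pos: [535.5, 63.5, 129.1]
tool_rot: [-3.142, 0.0, -2.971]
wrist_force: [-0.3, -0.0, -0.5]
finger_gap: 51.0
grasp_force: 0.0
```

Run:
```python
from h import *
s=arm.observe();print(s["time_s"],s["tool_pos"],s["tool_rot"],s["finger_gap"],s["wrist_force"],s["joint_velocities"])
plan([535,64.6,71],189.8,5)
```

```text
2.2667 [535.49359185  63.46508971 129.06160451] [-3.14153277e+00  3.29502600e-04 -2.97109019e+00] 50.96982384168823 [-0.31533533 -0.027817   -0.50954156] [-0.53677546  0.33376006  0.29963129 -0.03914483  0.00202056 -0.53273978]
[0.1, 0.2, 11.6] [-0.0, 0.0, -0.01]
[0.1, 0.2, 11.6] [-0.0, 0.0, -0.01]
[0.1, 0.2, 11.6] [-0.0, 0.0, -0.01]
[0.1, 0.2, 11.6] [-0.0, 0.0, -0.01]
[0.1, 0.2, 11.6] [-0.0, 0.0, -0.01]
```

play_rows:
  rows:
    - [[0,1,11.6],[0,0,0],0.6]
    - [[0,0,11.6],[0,0,0],0.6]
    - [[0,0,11.6],[0,0,0],0.6]
    - [[0,0,11.6],[0,0,0],0.6]
    - [[0,0,11.6],[0,0,0],0.6]

```text
time_s: 2.68
tool_pos: [534.8, 65.6, 70.8]
tool_rot: [-3.142, 0.0, -2.971]
wrist_force: [-0.5, -0.1, -0.5]
finger_gap: 51.2
grasp_force: 0.0
```

play_rows:
  rows:
    - [[0,0,0],[0,0,0],0.6]
    - [[0,0,0],[0,0,0],0.1]
    - [[0,0,0],[0,0,0],0.0]
    - [[0,0,0],[0,0,0],0.0]
    - [[0,0,0],[0,0,0],0.0]
  grip_force: 40

```text
time_s: 3.1
tool_pos: [535.3, 65.7, 72.3]
tool_rot: [-3.141, 0.002, -2.971]
wrist_force: [0.4, 0.0, 1.5]
finger_gap: 11.3
grasp_force: 42.2
```

play_rows:
  rows:
    - [[0,0,0],[0,0,0],0.0]
    - [[0,0,0],[0,0,0],0.0]
    - [[0,0,0],[0,0,0],0.0]
    - [[0,-1,0],[0,0,0],0.0]
    - [[0,-1,0],[0,0,0],0.0]

```text
time_s: 3.52
tool_pos: [535.6, 64.3, 72.3]
tool_rot: [3.141, 0.002, -2.971]
wrist_force: [-0.5, 1.1, 6.8]
finger_gap: 11.0
grasp_force: 43.0
```

play_rows:
  rows:
    - [[0,-2,-1.5],[0,0,0],0.0]
    - [[0,-3,0],[0,0,0],0.0]
    - [[0,-3,0],[0,0,0],0.0]
    - [[0,-3,0],[0,0,0],0.0]
    - [[0,-3,0],[0,0,0],0.0]

```text
time_s: 3.93
tool_pos: [537.9, 50.1, 72.4]
tool_rot: [3.141, 0.001, -2.971]
wrist_force: [4.6, 2.3, -8.3]
finger_gap: 11.3
grasp_force: 40.8
```

play_rows:
  rows:
    - [[0,-2.5,0],[0,0,0],0.0]
    - [[0,-2.5,0],[0,0,0],0.0]
    - [[0,-2.5,0],[0,0,0],0.0]
    - [[0,-2.5,0],[0,0,0],0.0]
    - [[0,-2.5,0],[0,0,0],0.0]

```text
time_s: 4.35
tool_pos: [539.4, 41.1, 72.5]
tool_rot: [3.132, 0.002, -2.969]
wrist_force: [1.9, 16.3, -4.9]
finger_gap: 11.0
grasp_force: 41.3
```

play_rows:
  rows:
    - [[0,-1,0],[0,0,0],0.0]
    - [[0,-1,0],[0,0,0],0.0]
    - [[0,-1,0],[0,0,0],0.0]
    - [[0,-1,0],[0,0,0],0.0]
    - [[0,-1,0],[0,0,0],0.0]

```text
time_s: 4.77
tool_pos: [539.9, 37.9, 72.5]
tool_rot: [3.129, 0.002, -2.968]
wrist_force: [3.7, 19.2, -4.7]
finger_gap: 11.4
grasp_force: 41.6
```

play_rows:
  rows:
    - [[0,-1,0],[0,0,0],0.0]
    - [[0,-1,0],[0,0,0],0.0]
    - [[0,-1,0],[0,0,0],0.0]
    - [[0,-1,0],[0,0,0],0.0]
    - [[0,-1,0],[0,0,0],0.0]

```text
time_s: 5.18
tool_pos: [541.3, 30.0, 72.5]
tool_rot: [3.136, 0.001, -2.969]
wrist_force: [3.7, 8.7, -7.2]
finger_gap: 11.2
grasp_force: 41.1
```

play_rows:
  rows:
    - [[0,-1,0],[0,0,0],0.0]
    - [[0,-1,0],[0,0,0],0.0]
    - [[0,-1,0],[0,0,0],0.0]
    - [[0,-1,0],[0,0,0],0.0]
    - [[0,-1,0],[0,0,0],0.0]

```text
time_s: 5.6
tool_pos: [542.2, 24.5, 72.4]
tool_rot: [3.138, 0.001, -2.97]
wrist_force: [4.9, 2.7, -10.2]
finger_gap: 11.1
grasp_force: 40.8
```

play_rows:
  rows:
    - [[0,-1,0],[0,0,0],0.0]
    - [[0,-1,0],[0,0,0],0.0]
    - [[0,-0.5,0],[0,0,0],0.0]
    - [[0,-0.5,0],[0,0,0],0.0]
    - [[0,0,0],[0,0,0],0.0]

```text
time_s: 6.02
tool_pos: [542.5, 22.7, 72.4]
tool_rot: [3.135, 0.001, -2.969]
wrist_force: [4.2, 11.5, -6.9]
finger_gap: 11.1
grasp_force: 41.2
```

play_rows:
  rows:
    - [[0,-1,0],[0,0,0],0.0]
    - [[0,-1,0],[0,0,0],0.0]
    - [[0,-1,0],[0,0,0],0.0]
    - [[0,0,0],[0,0,0],0.0]
    - [[0,0,0],[0,0,0],0.0]

```text
time_s: 6.43
tool_pos: [542.6, 22.5, 72.5]
tool_rot: [3.129, 0.002, -2.968]
wrist_force: [3.3, 19.5, -4.1]
finger_gap: 11.1
grasp_force: 41.6
```

play_rows:
  rows:
    - [[0,1,0],[0,0,0],0.0]
    - [[0,1,0],[0,0,0],0.0]
    - [[0,1,0],[0,0,0],0.0]
    - [[0,1,0],[0,0,0],0.0]
    - [[0,0,0],[0,0,0],0.0]

```text
time_s: 6.85
tool_pos: [542.6, 22.8, 72.4]
tool_rot: [3.138, 0.001, -2.97]
wrist_force: [4.4, 7.9, -8.0]
finger_gap: 10.8
grasp_force: 41.1
```

play_rows:
  rows:
    - [[0,1,0],[0,0,0],0.0]
    - [[0,1,0],[0,0,0],0.0]
    - [[0,1,0],[0,0,0],0.0]
    - [[0,0.5,0],[0,0,0],0.0]
    - [[0,0,0],[0,0,0],0.0]

```text
time_s: 7.27
tool_pos: [542.4, 23.8, 72.4]
tool_rot: [-3.141, 0.001, -2.971]
wrist_force: [5.0, 0.1, -8.9]
finger_gap: 11.4
grasp_force: 40.8
```

play_rows:
  rows:
    - [[0,1,0],[0,0,0],0.0]
    - [[0,1,0],[0,0,0],0.0]
    - [[0,0.5,0],[0,0,0],0.0]
    - [[0,0,0],[0,0,0],0.0]
    - [[0,0,0],[0,0,0],0.0]

```text
time_s: 7.68
tool_pos: [542.2, 25.2, 72.4]
tool_rot: [-3.138, 0.001, -2.972]
wrist_force: [5.1, -3.0, -10.0]
finger_gap: 11.0
grasp_force: 40.7
```

play_rows:
  rows:
    - [[0,1,0],[0,0,0],0.0]
    - [[0,1,0],[0,0,0],0.0]
    - [[0,0,0],[0,0,0],0.0]
    - [[0,0,0],[0,0,0],0.0]
    - [[0,0,0],[0,0,0],0.0]

```text
time_s: 8.1
tool_pos: [542.1, 25.5, 72.4]
tool_rot: [-3.135, 0.0, -2.973]
wrist_force: [6.1, -8.7, -11.3]
finger_gap: 11.0
grasp_force: 40.7
```

The detent holds: the pull-back force rises while the stop hardly moves. I'll nudge it forward, then release and go up.

play_rows:
  rows:
    - [[0,-2,0],[0,0,0],0.0]
    - [[0,-2,0],[0,0,0],0.0]
    - [[0,-1.5,0],[0,0,0],0.0]
    - [[0,0,0],[0,0,0],0.0]
    - [[0,0,0],[0,0,0],0.0]

```text
time_s: 8.52
tool_pos: [542.5, 23.2, 72.4]
tool_rot: [3.142, 0.001, -2.971]
wrist_force: [5.0, 1.0, -10.0]
finger_gap: 11.3
grasp_force: 40.9
```

play_rows:
  rows:
    - [[0,0,0],[0,0,0],0.5]
    - [[0,0,0],[0,0,0],0.5]
    - [[0,0,0],[0,0,0],0.5]
    - [[0,0,-10],[0,0,0],0.5]
    - [[0,0,-25],[0,0,0],0.5]

```text
time_s: 8.93
tool_pos: [539.1, 23.5, 106.1]
tool_rot: [3.14, -0.006, -2.971]
wrist_force: [-0.4, 0.4, -0.3]
finger_gap: 43.1
grasp_force: 0.0
```

play_rows:
  rows:
    - [[0,0,-30],[0,0,0],0.6]
    - [[0,-25,-30],[0,0,0],0.8]
    - [[0,-30,-10],[0,0,0],0.8]
    - [[0,-30,0],[0,0,0],0.8]
    - [[0,-30,0],[0,0,0],0.8]

```text
time_s: 9.35
tool_pos: [562.3, -91.2, 180.5]
tool_rot: [-3.14, 0.003, -2.97]
wrist_force: [0.6, 1.0, -0.6]
finger_gap: 68.4
grasp_force: 0.0
```

Run:
```python
from h import *
s=arm.observe();print(s["time_s"],s["tool_pos"],s["tool_rot"],s["finger_gap"],s["joint_velocities"])
for n,(x0,y0,x1,y1) in(("top",(185,225,345,340)),("scene",(215,205,352,320))):
    p,d=arm.snapshot(n);cv2.imwrite(f"pics/{n}1.png",p[:,:,::-1]);np.save(n+"1.npy",d)
    c=cloud(n,d)[y0:y1,x0:x1];z=c[...,2]
    for lo,hi in((6,18),(28,42),(42,55),(60,90)): print(n,lo,hi,rect(c,(z>lo)&(z<hi)))
cv2.imwrite("pics/crop1.png",cv2.resize(cv2.imread("pics/top1.png")[200:350,170:350],None,fx=4,fy=4,interpolation=2))
plan([496.6,-328.6,100],101.8,13)
```

```text
9.35 [562.30270142 -91.19544206 180.53302853] [-3.13970015e+00  3.10592351e-03 -2.96995793e+00] 68.40738834394494 [-0.59092025  0.21034504  0.28309209  0.10202731  0.00292871 -0.57601557]
top 6 18 [(array([ 489.7, -115. ]), array([128.2,  77.7]), 9.3, 1818, np.float64(12.6))]
top 28 42 [(array([ 568. , -130.6]), array([24. , 19.4]), 9.0, 129, np.float64(34.8))]
top 42 55 []
top 60 90 []
scene 6 18 [(array([569.6, 152.4]), array([ 15.2, 178.6]), 86.8, 274, np.float64(9.9)), (array([653.3,   4.3]), array([180.2, 165.2]), 35.7, 1882, np.float64(8.1)), (array([493.5, -41.1]), array([161.8, 223. ]), 9.8, 5004, np.float64(12.4)), (array([356.3, -22.8]), array([84.3, 12. ]), 86.4, 179, np.float64(10.6))]
scene 28 42 [(array([521.9, -37.6]), array([ 90.2, 219.8]), 9.3, 1006, np.float64(34.2))]
scene 42 55 [(array([543.9,  16.9]), array([35.8, 45.7]), 13.0, 201, np.float64(48.1))]
scene 60 90 [(array([542.8,  21.7]), array([27.5, 12.5]), 10.0, 104, np.float64(72.9))]
[8.0, -16.9, 6.1] [-0.0, 0.02, 6.75]
[5.9, -17.8, 6.1] [-0.0, 0.02, 6.75]
[3.8, -18.3, 6.1] [-0.0, 0.02, 6.75]
[1.6, -18.7, 6.1] [-0.0, 0.02, 6.75]
[-0.6, -18.7, 6.1] [-0.0, 0.02, 6.75]
[-2.8, -18.5, 6.1] [-0.0, 0.02, 6.75]
[-4.9, -18.1, 6.1] [-0.0, 0.02, 6.75]
[-7.0, -17.4, 6.1] [-0.0, 0.02, 6.75]
[-9.0, -16.4, 6.1] [-0.0, 0.02, 6.75]
[-10.9, -15.3, 6.1] [-0.0, 0.02, 6.75]
[-12.6, -13.9, 6.1] [-0.0, 0.02, 6.75]
[-14.1, -12.3, 6.1] [-0.0, 0.02, 6.75]
[-15.5, -10.5, 6.1] [-0.0, 0.02, 6.75]
```

View pics/crop1.png

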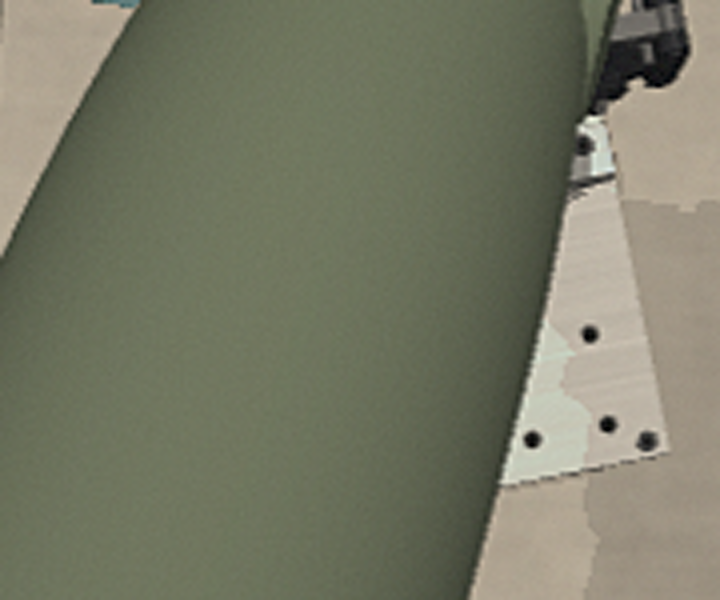

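play_rows:
  rows:
    - [[8,-16.9,6.1],[0,0,6.75],0.6]
    - [[5.9,-17.8,6.1],[0,0,6.75],0.6]
    - [[3.8,-18.3,6.1],[0,0,6.75],0.6]
    - [[1.6,-18.7,6.1],[0,0,6.75],0.6]
    - [[-0.6,-18.7,6.1],[0,0,6.75],0.6]

```text
time_s: 9.87
tool_pos: [536.0, -180.1, 147.7]
tool_rot: [3.141, -0.0, 2.718]
wrist_force: [0.4, 0.4, -0.7]
finger_gap: 51.2
grasp_force: 0.0
```

play_rows:
  rows:
    - [[-2.8,-18.5,6.1],[0,0,6.75],0.6]
    - [[-4.9,-18.1,6.1],[0,0,6.75],0.6]
    - [[-7,-17.4,6.1],[0,0,6.75],0.6]
    - [[-9,-16.4,6.1],[0,0,6.75],0.6]
    - [[-10.9,-15.3,6.1],[0,0,6.75],0.6]

```text
time_s: 10.28
tool_pos: [511.1, -270.4, 117.2]
tool_rot: [3.142, -0.0, 2.129]
wrist_force: [0.6, 0.1, -0.2]
finger_gap: 51.0
grasp_force: 0.0
```

play_rows:
  rows:
    - [[-12.6,-13.9,6.1],[0,0,6.75],0.6]
    - [[-14.1,-12.3,6.1],[0,0,6.75],0.6]
    - [[-15.5,-10.5,6.1],[0,0,6.75],0.6]
    - [[0,0,0],[0,0,0],0.6]
    - [[0,0,0],[0,0,0],0.6]

```text
time_s: 10.7
tool_pos: [496.1, -324.4, 98.6]
tool_rot: [-3.141, -0.001, 1.781]
wrist_force: [-0.0, -0.3, 0.2]
finger_gap: 51.2
grasp_force: 0.0
```

Run:
```python
from h import *
s=arm.observe();print(s["time_s"],s["tool_pos"],np.degrees(s["tool_rot"]),s["finger_gap"])
for n,(x0,y0,x1,y1),b in(("top",(185,225,345,340),(395,250,456,305)),("scene",(215,205,352,320),(375,315,437,367))):
    p,d=arm.snapshot(n);cv2.imwrite(f"pics/{n}2.png",p[:,:,::-1]);np.save(n+"2.npy",d)
    C=cloud(n,d)
    c=C[y0:y1,x0:x1];z=c[...,2]
    for lo,hi in((6,18),(28,42),(42,55),(60,90)): print(n,lo,hi,rect(c,(z>lo)&(z<hi)))
cv2.imwrite("pics/crop2.png",cv2.resize(cv2.imread("pics/top2.png")[210:350,180:345],None,fx=4,fy=4,interpolation=2))
plan([496.6,-328.6,38],101.8,5)
```

```text
10.7 [ 496.08663765 -324.40885918   98.63602348] [-1.79987022e+02 -6.20555165e-02  1.02068196e+02] 51.180191360962446
top 6 18 [(array([576.8, -68.6]), array([  6. , 139.1]), 9.9, 206, np.float64(12.3)), (array([477.8, -45.8]), array([127.9, 223. ]), 9.7, 7935, np.float64(12.6)), (array([554.5,  61.8]), array([ 5.7, 33.8]), 9.9, 52, np.float64(12.1))]
top 28 42 [(array([558.5, -72.2]), array([ 25.4, 137.8]), 9.7, 1028, np.float64(34.3)), (array([536.1,  58.1]), array([24.3, 37.4]), 11.6, 279, np.float64(34.3)), (array([501. ,  -5.2]), array([59.3, 14.1]), 9.7, 269, np.float64(34.7))]
top 42 55 [(array([543.3,  17.4]), array([33.7, 44.3]), 10.2, 326, np.float64(48.4))]
top 60 90 [(array([542.1,  22.7]), array([26.7, 12.3]), 10.6, 119, np.float64(77.2))]
scene 6 18 [(array([568.9, 153.4]), array([ 13.9, 171.6]), 86.9, 258, np.float64(10.0)), (array([653.9,   4.8]), array([183.6, 165.3]), 35.6, 1908, np.float64(8.0)), (array([493.1, -41.5]), array([161.4, 222.9]), 9.9, 4996, np.float64(12.4)), (array([356.1, -22.8]), array([84.5, 12.3]), 86.9, 175, np.float64(10.8))]
scene 28 42 [(array([523. , -38.1]), array([ 89.2, 219.8]), 11.2, 1016, np.float64(34.1))]
scene 42 55 [(array([545. ,  17.3]), array([35.8, 44.6]), 9.1, 199, np.float64(47.9))]
scene 60 90 [(array([541.5,  21.6]), array([27.7, 12.9]), 8.4, 103, np.float64(74.0))]
[-1.0, -0.2, 12.2] [0.0, -0.01, 0.07]
[-1.0, -0.2, 12.2] [0.0, -0.01, 0.07]
[-1.0, -0.2, 12.2] [0.0, -0.01, 0.07]
[-1.0, -0.2, 12.2] [0.0, -0.01, 0.07]
[-1.0, -0.2, 12.2] [0.0, -0.01, 0.07]
```

View pics/crop2.png

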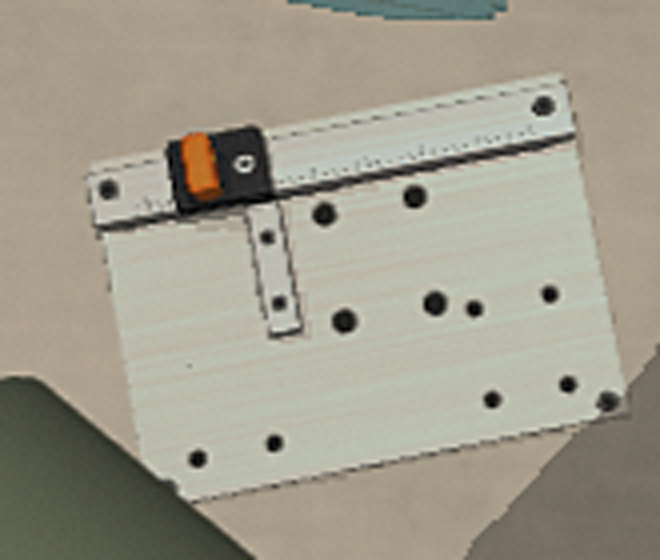

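The picture shows the stop seated past the catch: the catch is hidden under the black block, and the arm runs from (265,205) to (285,335) in the crop. The measured corner is about (534.6, -6.5), so the bracket's home is (512.2, -53.0). Now I'll grasp the bracket.

play_rows:
  rows:
    - [[-1,0,12.2],[0,0,0],0.6]
    - [[-1,0,12.2],[0,0,0],0.6]
    - [[-1,0,12.2],[0,0,0],0.6]
    - [[-1,0,12.2],[0,0,0],0.6]
    - [[0,0,12.2],[0,0,0],0.6]

```text
time_s: 11.22
tool_pos: [497.0, -328.1, 35.6]
tool_rot: [-3.141, -0.001, 1.781]
wrist_force: [0.2, 0.3, -0.9]
finger_gap: 51.3
grasp_force: 0.0
```

play_rows:
  rows:
    - [[0,0,0],[0,0,0],0.6]
    - [[0,0,0],[0,0,0],0.3]
    - [[0,0,0],[0,0,0],0.0]
    - [[0,0,0],[0,0,0],0.0]
    - [[0,0,0],[0,0,0],0.0]
  grip_force: 60

```text
time_s: 11.63
tool_pos: [497.6, -328.8, 38.0]
tool_rot: [3.141, 0.001, 1.781]
wrist_force: [1.6, -0.1, 1.6]
finger_gap: 19.3
grasp_force: 59.3
```

play_rows:
  rows:
    - [[0,0,0],[0,0,0],0.0]
    - [[0,0,0],[0,0,0],0.0]
    - [[0,0,-2],[0,0,0],0.0]
    - [[0,0,-4],[0,0,0],0.0]
    - [[0,0,-4],[0,0,0],0.0]

```text
time_s: 12.05
tool_pos: [496.9, -328.2, 47.5]
tool_rot: [-3.141, -0.001, 1.781]
wrist_force: [-1.2, -0.1, -2.9]
finger_gap: 18.8
grasp_force: 58.6
```

Run:
```python
from h import *
plan([497,-328.4,85],102.05,5)
print();plan([504,-64.5,85],99.8,15,([497,-328.4,85],102.05))
```

```text
[-0.0, 0.0, -7.5] [-0.01, -0.01, -0.0]
[-0.0, 0.0, -7.5] [-0.01, -0.01, -0.0]
[-0.0, 0.0, -7.5] [-0.01, -0.01, -0.0]
[-0.0, 0.0, -7.5] [-0.01, -0.01, -0.0]
[-0.0, 0.0, -7.5] [-0.01, -0.01, -0.0]

[17.1, 4.1, 0.0] [0.0, -0.0, 0.15]
[17.1, 4.1, 0.0] [0.0, -0.0, 0.15]
[17.1, 4.0, 0.0] [0.0, -0.0, 0.15]
[17.1, 4.0, 0.0] [0.0, -0.0, 0.15]
[17.2, 3.9, 0.0] [0.0, -0.0, 0.15]
[17.2, 3.9, 0.0] [0.0, -0.0, 0.15]
[17.2, 3.9, 0.0] [0.0, -0.0, 0.15]
[17.2, 3.8, 0.0] [0.0, -0.0, 0.15]
[17.2, 3.8, 0.0] [0.0, -0.0, 0.15]
[17.2, 3.7, 0.0] [0.0, -0.0, 0.15]
[17.2, 3.7, 0.0] [0.0, -0.0, 0.15]
[17.2, 3.6, 0.0] [0.0, -0.0, 0.15]
[17.2, 3.6, 0.0] [0.0, -0.0, 0.15]
[17.2, 3.5, 0.0] [0.0, -0.0, 0.15]
[17.2, 3.5, 0.0] [0.0, -0.0, 0.15]
```

play_rows:
  rows:
    - [[0,0,-7.5],[0,0,0],0.0]
    - [[0,0,-7.5],[0,0,0],0.0]
    - [[0,0,-7.5],[0,0,0],0.0]
    - [[0,0,-7.5],[0,0,0],0.0]
    - [[0,0,-7.5],[0,0,0],0.0]

```text
time_s: 12.47
tool_pos: [497.5, -328.7, 86.1]
tool_rot: [3.141, 0.001, 1.781]
wrist_force: [0.6, 0.7, -2.8]
finger_gap: 19.2
grasp_force: 58.6
```

play_rows:
  rows:
    - [[17.1,4.1,0],[0,0,0.15],0.0]
    - [[17.1,4.1,0],[0,0,0.15],0.0]
    - [[17.1,4.0,0],[0,0,0.15],0.0]
    - [[17.1,4.0,0],[0,0,0.15],0.0]
    - [[17.2,3.9,0],[0,0,0.15],0.0]

```text
time_s: 12.88
tool_pos: [499.7, -240.0, 85.7]
tool_rot: [3.141, 0.0, 1.767]
wrist_force: [-0.6, 0.8, -3.6]
finger_gap: 19.4
grasp_force: 58.7
```

play_rows:
  rows:
    - [[17.2,3.9,0],[0,0,0.15],0.0]
    - [[17.2,3.9,0],[0,0,0.15],0.0]
    - [[17.2,3.8,0],[0,0,0.15],0.0]
    - [[17.2,3.8,0],[0,0,0.15],0.0]
    - [[17.2,3.7,0],[0,0,0.15],0.0]

```text
time_s: 13.3
tool_pos: [502.2, -151.8, 85.7]
tool_rot: [3.141, 0.0, 1.754]
wrist_force: [0.3, -0.0, -2.8]
finger_gap: 18.9
grasp_force: 58.7
```

play_rows:
  rows:
    - [[17.2,3.7,0],[0,0,0.15],0.0]
    - [[17.2,3.6,0],[0,0,0.15],0.0]
    - [[17.2,3.6,0],[0,0,0.15],0.0]
    - [[17.2,3.5,0],[0,0,0.15],0.0]
    - [[12,3.5,0],[0,0,0.15],0.0]

```text
time_s: 13.72
tool_pos: [505.1, -68.5, 85.6]
tool_rot: [3.141, -0.0, 1.742]
wrist_force: [-0.2, -0.8, -3.5]
finger_gap: 19.0
grasp_force: 58.7
```

play_rows:
  rows:
    - [[0,0,0],[0,0,0],0.0]
    - [[0,0,0],[0,0,0],0.0]
    - [[0,0,0],[0,0,0],0.0]
    - [[0,0,0],[0,0,0],0.0]
    - [[0,0,0],[0,0,0],0.0]

```text
time_s: 14.13
tool_pos: [505.3, -70.7, 85.1]
tool_rot: [3.141, 0.0, 1.74]
wrist_force: [0.5, -0.3, -3.4]
finger_gap: 19.0
grasp_force: 58.8
```

Run:
```python
from h import *
s=arm.observe();print(s["time_s"],s["tool_pos"],np.degrees(s["tool_rot"]),s["finger_gap"],s["wrist_force"])
p,d=arm.snapshot("scene");cv2.imwrite("pics/scene3.png",p[:,:,::-1])
cv2.imwrite("pics/crop3.png",cv2.resize(p[200:340,210:390,::-1],None,fx=4,fy=4,interpolation=2))
plan([504,-64.5,54],99.8,5)
```

```text
14.1333 [505.32534585 -70.69287682  85.11858065] [1.79988704e+02 1.81246631e-02 9.97137872e+01] 19.01125642282804 [ 0.4753653  -0.34780206 -3.38566934]
[1.2, -0.0, 6.2] [0.0, 0.0, -0.02]
[1.2, -0.0, 6.2] [0.0, 0.0, -0.02]
[1.2, -0.0, 6.2] [0.0, 0.0, -0.02]
[1.2, -0.0, 6.2] [0.0, 0.0, -0.02]
[1.2, -0.0, 6.2] [0.0, 0.0, -0.02]
```

View pics/crop3.png

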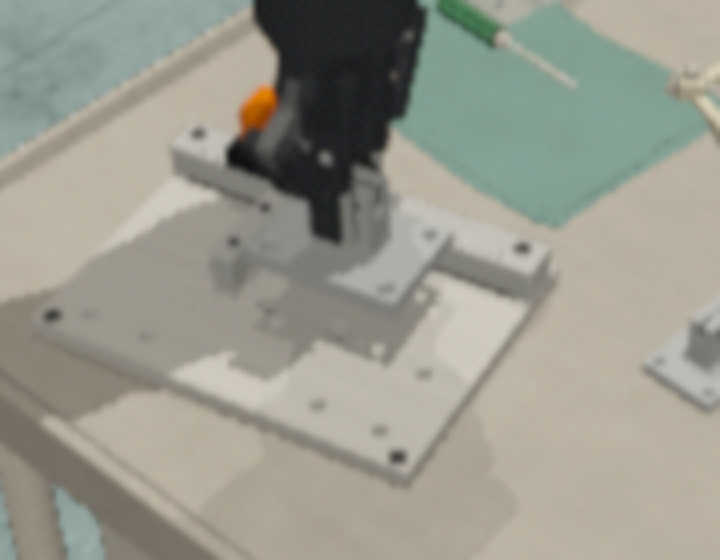

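play_rows:
  rows:
    - [[1,0,6.2],[0,0,0],0.0]
    - [[1,0,6.2],[0,0,0],0.0]
    - [[1,0,6.2],[0,0,0],0.0]
    - [[0,0,6.2],[0,0,0],0.0]
    - [[0,0,6.2],[0,0,0],0.0]

```text
time_s: 14.6
tool_pos: [504.3, -66.8, 53.0]
tool_rot: [-3.141, -0.0, 1.742]
wrist_force: [-0.2, 0.2, -3.1]
finger_gap: 18.9
grasp_force: 58.8
```

play_rows:
  rows:
    - [[0,0,0],[0,0,0],0.0]
    - [[0,0,1],[0,0,0],0.0]
    - [[0,0,1],[0,0,0],0.0]
    - [[0,0,1],[0,0,0],0.0]
    - [[0,0,1],[0,0,0],0.0]

```text
time_s: 15.02
tool_pos: [505.0, -67.0, 50.2]
tool_rot: [3.141, 0.0, 1.742]
wrist_force: [0.0, 0.7, -2.4]
finger_gap: 19.3
grasp_force: 58.7
```

play_rows:
  rows:
    - [[0,0,1],[0,0,0],0.0]
    - [[0,0,0.5],[0,0,0],0.0]
    - [[0,0,0.5],[0,0,0],0.0]
    - [[0,0,0],[0,0,0],0.0]
    - [[0,0,0],[0,0,0],0.0]

```text
time_s: 15.43
tool_pos: [505.1, -67.0, 49.9]
tool_rot: [3.14, 0.001, 1.742]
wrist_force: [-4.9, 1.1, 14.6]
finger_gap: 19.0
grasp_force: 61.4
```

play_rows:
  rows:
    - [[2,1.5,-0.5],[0,0,0],0.0]
    - [[2,1.5,0],[0,0,0],0.0]
    - [[2,1.5,0],[0,0,0],0.0]
    - [[2,1.5,0],[0,0,0],0.0]
    - [[1,1,0],[0,0,0],0.0]

```text
time_s: 15.85
tool_pos: [511.4, -57.7, 50.0]
tool_rot: [3.139, 0.003, 1.741]
wrist_force: [-1.7, -2.4, 8.1]
finger_gap: 19.1
grasp_force: 60.4
```

play_rows:
  rows:
    - [[0,1,0],[0,0,0],0.0]
    - [[0,1,0],[0,0,0],0.0]
    - [[0,1,0],[0,0,0],0.0]
    - [[0,1,0],[0,0,0],0.0]
    - [[0,0,0],[0,0,0],0.0]

```text
time_s: 16.27
tool_pos: [514.4, -56.7, 50.0]
tool_rot: [3.141, 0.002, 1.741]
wrist_force: [-4.2, -1.2, 11.0]
finger_gap: 19.0
grasp_force: 60.9
```

play_rows:
  rows:
    - [[0,1,0],[0,0,0],0.0]
    - [[0,1,0],[0,0,0],0.0]
    - [[0,1,0],[0,0,0],0.0]
    - [[0,0,0],[0,0,0],0.0]
    - [[0,0,0],[0,0,0],0.0]

```text
time_s: 16.68
tool_pos: [514.6, -56.6, 50.0]
tool_rot: [-3.137, 0.002, 1.741]
wrist_force: [-11.2, -2.4, 18.6]
finger_gap: 19.2
grasp_force: 62.2
```

play_rows:
  rows:
    - [[1,0,0],[0,0,0],0.0]
    - [[1,0,0],[0,0,0],0.0]
    - [[1,0,0],[0,0,0],0.0]
    - [[1,0,0],[0,0,0],0.0]
    - [[0,0,0],[0,0,0],0.0]

```text
time_s: 17.1
tool_pos: [514.3, -55.0, 50.1]
tool_rot: [-3.137, 0.007, 1.739]
wrist_force: [-11.9, -10.4, 18.0]
finger_gap: 19.0
grasp_force: 61.7
```

play_rows:
  rows:
    - [[1,0,0],[0,0,0],0.0]
    - [[1,0,0],[0,0,0],0.0]
    - [[1,0,0],[0,0,0],0.0]
    - [[0,0,0],[0,0,0],0.0]
    - [[0,0,0],[0,0,0],0.0]

```text
time_s: 17.52
tool_pos: [513.8, -52.3, 50.1]
tool_rot: [-3.136, 0.008, 1.739]
wrist_force: [-11.3, -11.3, 17.6]
finger_gap: 19.4
grasp_force: 61.7
```

play_rows:
  rows:
    - [[0,0.5,0],[0,0,0],0.0]
    - [[0,0.5,0],[0,0,0],0.0]
    - [[0,0,0],[0,0,0],0.0]
    - [[0,0,0],[0,0,0],0.0]
    - [[0,0,0],[0,0,0],0.0]

```text
time_s: 17.93
tool_pos: [513.9, -52.3, 50.1]
tool_rot: [-3.135, 0.008, 1.739]
wrist_force: [-13.5, -11.4, 20.7]
finger_gap: 19.0
grasp_force: 62.4
```

play_rows:
  rows:
    - [[0,0,-0.5],[0,0,0],0.0]
    - [[1,0,0],[0,0,0],0.0]
    - [[1,0,0],[0,0,0],0.0]
    - [[1,0,0],[0,0,0],0.0]
    - [[0,0,0],[0,0,0],0.0]

```text
time_s: 18.35
tool_pos: [513.6, -50.3, 50.3]
tool_rot: [-3.134, 0.011, 1.739]
wrist_force: [-12.6, -14.9, 17.0]
finger_gap: 18.8
grasp_force: 61.4
```

play_rows:
  rows:
    - [[0.7,0,0],[0,0,0],0.0]
    - [[0.7,0,0],[0,0,0],0.0]
    - [[0.7,0,0],[0,0,0],0.0]
    - [[0,0,0],[0,0,0],0.0]
    - [[0,0,0],[0,0,0],0.0]

```text
time_s: 18.77
tool_pos: [513.6, -49.9, 50.5]
tool_rot: [-3.134, 0.014, 1.738]
wrist_force: [-12.4, -18.7, 15.5]
finger_gap: 19.1
grasp_force: 61.4
```

play_rows:
  rows:
    - [[0.5,0,0.5],[0,0,0],0.0]
    - [[0.5,0,0.5],[0,0,0],0.0]
    - [[0,0,0],[0,0,0],0.0]
    - [[0,0,0],[0,0,0],0.0]
    - [[0,0,0],[0,0,0],0.0]

```text
time_s: 19.18
tool_pos: [513.5, -49.9, 50.4]
tool_rot: [-3.134, 0.017, 1.737]
wrist_force: [-15.0, -21.6, 24.9]
finger_gap: 19.1
grasp_force: 62.7
```

Run:
```python
from h import *
s=arm.observe();print(s["time_s"],s["tool_pos"],np.degrees(s["tool_rot"]),s["finger_gap"],s["wrist_force"],s["torque"])
ims=[]
for n,(x0,y0,x1,y1) in(("top",(185,225,345,340)),("scene",(215,205,352,320))):
    p,d=arm.snapshot(n);np.save(n+"4.npy",d)
    ims.append(cv2.resize(p[y0:y1,x0:x1,::-1],(400,int(400*(y1-y0)/(x1-x0))),interpolation=2)[:280])
    C=cloud(n,d)
    c=C[y0:y1,x0:x1];z=c[...,2]
    for lo,hi in((6,17),(18,26),(28,42),(42,55),(60,90)): print(n,lo,hi,rect(c,(z>lo)&(z<hi)))
cv2.imwrite("pics/crop4.png",np.hstack(ims))
```

```text
19.1833 [513.52224064 -49.90505493  50.39615336] [-179.56619595    0.95252166   99.53866523] 19.125768056642602 [-15.04614731 -21.64800133  24.90482847] [-4.03841523  3.16587835  0.10073196]
top 6 17 [(array([ 585.6, -119.7]), array([ 5.5, 36.1]), 8.0, 54, np.float64(12.2)), (array([485.1, -90. ]), array([128.7, 129.2]), 9.0, 3121, np.float64(12.6))]
top 18 26 [(array([ 552.1, -104.9]), array([ 0.9, 26. ]), 10.0, 15, np.float64(22.4)), (array([514.5, -75.4]), array([56. , 34.3]), 9.7, 254, np.float64(23.3))]
top 28 42 [(array([ 566.1, -115.1]), array([25. , 51.2]), 10.6, 331, np.float64(34.6))]
top 42 55 []
top 60 90 []
scene 6 17 [(array([564. , 152.5]), array([ 16.5, 165.5]), 86.7, 268, np.float64(9.9)), (array([672.2, -21.2]), array([183.8, 102.2]), 35.8, 1518, np.float64(8.0)), (array([492.7, -41.4]), array([161.9, 223.9]), 10.4, 4130, np.float64(12.4)), (array([356.6, -22.4]), array([86.2, 12. ]), 87.9, 178, np.float64(10.9))]
scene 18 26 [(array([728.7,   9.4]), array([13.9, 38.6]), 6.5, 43, np.float64(20.4)), (array([526.1,  54.8]), array([ 4.7, 38.5]), 9.4, 36, np.float64(22.2)), (array([517.8, -74.2]), array([ 68., 168.]), 22.6, 730, np.float64(22.9))]
scene 28 42 [(array([537.1,  57.1]), array([27.2, 40.9]), 4.5, 118, np.float64(34.0)), (array([561.3, -86.2]), array([ 26.6, 110.2]), 9.8, 480, np.float64(34.1)), (array([491.3,  -4.9]), array([39.2, 15.7]), 11.2, 118, np.float64(33.6)), (array([507.1, -62.2]), array([13.1, 37.5]), 64.9, 62, np.float64(36.9))]
scene 42 55 [(array([529.1,  32.2]), array([20.8, 10.2]), 71.6, 32, np.float64(48.0)), (array([505.3, -61.6]), array([14.8, 43. ]), 64.1, 97, np.float64(48.2))]
scene 60 90 [(array([538.7,  23.7]), array([20.1, 10.3]), 8.3, 53, np.float64(74.8)), (array([512.1, -51. ]), array([88.2, 35. ]), 15.1, 278, np.float64(78.1))]
```

View pics/crop4.png

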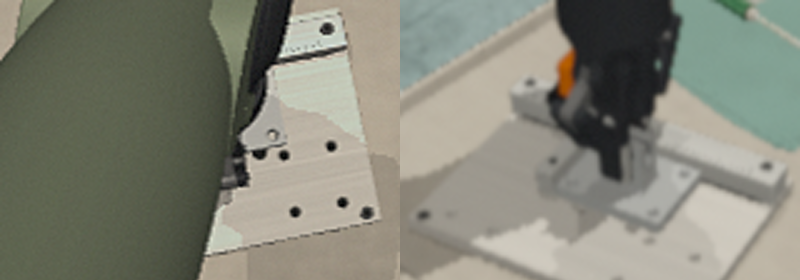

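```bash
cat > meas.py <<'E'
from h import *
def meas(d):
    C=cloud("scene",d);t=np.radians(9.8);ex=C[...,0]*np.cos(t)+C[...,1]*np.sin(t);ey=-C[...,0]*np.sin(t)+C[...,1]*np.cos(t);z=C[...,2]
    m=(z>18)&(z<27)&(ex>455)&(ex<523)&(ey>-200)&(ey<-99);m[:205]=0;m[320:]=0
    k=cv2.connectedComponentsWithStats(m.astype(np.uint8));m=k[1]==1+np.argmax(k[2][1:,4])
    P=np.c_[ex[m],ey[m],z[m]];e=cv2.erode(m.astype(np.uint8),np.ones((3,3)))>0
    Q=np.c_[ex[e],ey[e],np.ones(e.sum())];a=np.linalg.lstsq(Q,z[e],rcond=None)[0]
    print("flange n",len(P),"ex",np.percentile(P[:,0],[1,99]).round(1),"ey",np.percentile(P[:,1],[1,99]).round(1),"slopes",a[:2].round(4),"ztop",np.median(P[:,2]).round(1))
    r=cv2.minAreaRect(P[:,:2].astype(np.float32));print(r)
    pl=(abs(z-12.5)<3)&(ex>400)&(ex<450)&(ey>-220)&(ey<-40);Q=np.c_[ex[pl],ey[pl],np.ones(pl.sum())];print("plate slopes",np.linalg.lstsq(Q,z[pl],rcond=None)[0][:2].round(4))
    g=(z>31)&(z<37)&(ex>455)&(ex<522)&(ey>-110)&(ey<-80);print("arm ey",np.percentile(ey[g],[2,98]).round(1),g.sum())
E
python3 - <<'E'
from meas import *
meas(np.load("scene4.npy"));print("before:")
d=np.load("scene2.npy");C=cloud("scene",d);t=np.radians(9.8);ex=C[...,0]*np.cos(t)+C[...,1]*np.sin(t);ey=-C[...,0]*np.sin(t)+C[...,1]*np.cos(t);z=C[...,2]
g=(z>31)&(z<37)&(ex>455)&(ex<522)&(ey>-110)&(ey<-80);print("arm ey",np.percentile(ey[g],[2,98]).round(1),g.sum())
s=arm.observe();A=R.from_euler("xyz",s["tool_rot"]);print("correct",np.degrees((A.inv()*R.from_euler("xyz",[np.pi,0,np.radians(99.8)])).as_rotvec()).round(2))
E
```

```text
flange n 552 ex [466.1 521.7] ey [-179.3 -100.2] slopes [-0.0166 -0.0155] ztop 23.1
((493.8287658691406, -139.90745544433594), (56.72859573364258, 81.47876739501953), 0.6449892520904541)
plate slopes [-0.0012 -0.    ]
arm ey [-96.1 -81. ] 100
before:
arm ey [-97.9 -83.8] 145
correct [-0.43  0.95 -0.27]
```

play_rows:
  rows:
    - [[0,0,0],[-0.3,0.5,0],0.0]
    - [[0,0,0],[-0.3,0.5,0],0.0]
    - [[0,0,0],[-0.2,0.5,0],0.0]
    - [[0,0,0],[0,0,0],0.0]
    - [[0,0,0],[0,0,0],0.0]

```text
time_s: 19.7
tool_pos: [513.4, -50.1, 49.9]
tool_rot: [3.136, -0.009, 1.737]
wrist_force: [-15.1, -21.2, 20.9]
finger_gap: 19.3
grasp_force: 62.6
```

Run:
```python
from meas import *
s=arm.observe();print(s["tool_pos"],s["wrist_force"],s["torque"])
A=R.from_euler("xyz",s["tool_rot"]);print("correct",np.degrees((A.inv()*R.from_euler("xyz",[np.pi,0,np.radians(99.8)])).as_rotvec()).round(2))
for i in range(3): meas(arm.snapshot("scene")[1])
```

```text
[513.4034231  -50.1118512   49.85911839] [-15.14369729 -21.17106605  20.94169119] [-4.53429829  3.12101315  0.09435078]
correct [ 0.33 -0.52 -0.28]
flange n 542 ex [465.9 521.3] ey [-179.4  -99.8] slopes [ 0.0024 -0.004 ] ztop 22.4
((493.81842041015625, -139.46035766601562), (57.59840393066406, 80.65518951416016), 0.17473766207695007)
plate slopes [ 0.0011 -0.0004]
arm ey [-95.5 -81.5] 93
flange n 556 ex [466.5 522.2] ey [-179.4  -99.7] slopes [-0.0136 -0.0062] ztop 22.4
((493.831787109375, -139.68093872070312), (57.65822219848633, 81.37336730957031), 1.5034524202346802)
plate slopes [0.0006 0.0011]
arm ey [-95.5 -81.4] 97
flange n 557 ex [466.  521.9] ey [-179.6 -100. ] slopes [-0.0043 -0.0068] ztop 22.2
((494.21435546875, -139.6302947998047), (56.817848205566406, 81.57090759277344), 0.7880789041519165)
plate slopes [ 0.006  -0.0004]
arm ey [-95.4 -81.7] 91
```

```bash
python3 -c "
from rig import arm
print(arm.hand_in());s=arm.observe();print(s['time_s'],s['wrist_force'],s['grasp_force'])"
```

```text
the job is handed in; nothing more can be done
None
the job is handed in; nothing more can be done
```

I handed the job in at about 20 s: the index stop is in its detent, and the bracket lies flat in the corner, gripped at about 62 N and pressed with about 18 N towards both the fence and the stop arm; hand-in returned no verdict.

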